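Set up the backing panel and hold the coil module to the inspection camera

TASK

Get the power module that carries the round copper coil in front of the inspection camera: first take the white backing panel out of its black rack and slide it fully home into the slot of the camera station, and let go of it. Then pick up the coil module and hold it in the air between panel and camera, right way up, with its terminal end centred on the lens axis, squarely facing the lens and 100 mm from it. Finish while still holding it there, steady and touching nothing but the gripper, with the panel still home; do not knock the camera or push the other two modules or the bare heatsink about.

Things in the scene. Friction and masses are not known exactly. Their poses are not given: they have to be found in the camera images.
- station: Inspection station fixed on the bench (place and turn vary): dark base plate 170 (x) by 430 (y) by 6 mm, y = -35 to +395 mm. Origin on the bench, directly under the middle of the slot; z up. Centred on it an aluminium slot block 150 (x) by 40 mm (y), top at z = 36 mm. A post 30 mm square, 256 mm high, at y = +375 mm carries the camera.
- slot (a point): Centre of the floor of the slot, 18 mm above the bench, 18 mm below the slot mouth. Slot opening 123.5 mm along the station's x by 10.5 mm along its y, vertical, mouth chamfered by 2 mm; open upwards only. Axes as the station's.
- camera: Grey inspection camera with black lens barrel (44 mm across, 45 mm long), fixed to the station. Origin: centre of the lens glass, at station (0, 261, 216) mm. +x is the viewing direction: towards the station's -y (over the slot block), 20 degrees below level; y is level; z is up, square to the viewing direction.
- rack: Black plastic rack block fixed on the bench, 150 mm (x) by 56 mm (y) by 36 mm high, origin under its centre, z up; its slot (126 by 13 mm, 26 mm deep) runs along x and loosely holds the panel upright at the start.
- panel: White plastic backing panel, loose, 0.11-0.18 kg: 120 mm wide (x), 8 mm thick (y), 130 mm high (z). Origin: centre of its lower edge. The middle 60 mm of its top 18 mm is thickened to 12 mm as a grip rail. Starts upright in the rack, lower edge 10 mm above the bench; either face may go to the lens. Fully home it rests on the slot floor.
- module: Power module to present, loose, 0.35-0.6 kg: finned aluminium heatsink under a blue board, 100 (x) by 54 (y) by 38 mm high, flat sides to grip across y; parts on top reach 56 mm. The only one of three with a round copper coil (34 mm across) mid-board. Origin: centre of its underside, centre of mass about 24 mm above; z up; +x to the end with the black terminal block with three brass screws.
- terminal_face (a point): Centre of the module's terminal end face: 50 mm along x and 30 mm above the module's origin. Axes as the module's.
- other_a: One of two other power modules, same size, with a yellow box transformer instead of the coil; to be left alone. Origin as for the module.
- other_b: The second module with a yellow transformer, the same; to be left alone.
- sink: Bare finned heatsink, 90 by 57 by 32 mm, origin under its centre; to be left alone.

How it is judged:
By the outcome, as a careful person would: the job done as asked, in the order asked, and still so for the second after the job is handed in, while the arm keeps its last pose, push and grip.
It also fails if it takes over 64 s, if anything falls off the work surface, if the arm or the gripper's body presses on something with over 40 N, if the wrist force passes 120 N, or if a joint passes its speed limit or range.

ROBOT

A 7-joint arm with a two-finger parallel gripper is mounted at the origin on the work surface. World frame = base frame: x ahead of the robot, y to its left, z up, the work surface at z = 0. Lengths are in mm, angles in rad, forces in N, time in s.
With the tool pointing down it reaches from about 400 to 875 mm from the base axis. Payload 4.4 kg.
Tool frame: the origin (TCP) lies at the very end of the fingers, on their centre line; the grasp point (between the pads) lies 19 mm behind it; y points along the fingers, z is the direction in which the jaws open and shut, and the axes are right-handed (so a half turn about y gives the same grasp; the last joint's range is limited). The gripper opens to 85 mm and grips with 20 to 120 N. Pads are 22 mm wide; open, the fingers measure 114 mm over their backs; the gripper's body (76 mm by 85 mm) begins 54 mm behind the grasp point. The pads swing forward as they close: fully open they stand 13 mm farther back than shut.
Start: joints at [-0.066, 0.628, 0.038, 1.517, -0.027, 0.996, -0.02], TCP at [650.014, 0.027, 231.313] pointing down, gripper open.
Joint ranges: [-3.06, 3.06], [-0.37, 2.12], [-1.25, 1.32], [0.18, 2.47], [-1.1, 4.24], [0.23, 1.98], [-2.94, 2.94]. Speed limits (rad/s): [2.57, 2.57, 3.14, 3.14, 3.14, 3.14, 3.14].

INTERFACE

Orientations are given as [roll, pitch, yaw] about the fixed x, y, z axes, in that order (R = Rz(yaw) Ry(pitch) Rx(roll)).
In Python, from cell import ctrl, imaging, finish_job gives the robot as it stands.
- The arm moves only by the shell command python3 -m inch 'ROWS'. ROWS is JSON, one flat list of numbers, 7 for each row, row after row: the opening, from 0 (shut) to 1 (fully open), then the shift along the tool's x, y, z in cm, then the turn, a rotation vector about the tool's x, y, z in degrees. A call has 1 to 12 rows; each row is the pose to reach, as a shift and turn from the pose commanded when the call began, along the tool's axes at that moment; what a row does not reach only later rows make up. A row lasts 1/10 s, in which the tool goes at most 50 mm and 8.59 degrees, less where a joint would pass 70% of its speed; a pose out of reach is approached as far as the arm can. A call with a gripper value outside its range is refused whole. The fingers move at their own pace and stop on an object; the grip force is fixed at half the most. Time passes only in rows, so rows that repeat a pose let the fingers close. It gives the time, the measured TCP pose, the force and the opening at its end, in the units of the state.
- ctrl.read_state(): the state, without advancing time (a new reading comes with each control period).
- imaging.get_image(name): name is "scene" or "side" or "wrist"; returns a dict with "img" (384x512x3 uint8, red, green, blue), "fx", "fy", "cx", "cy" (pixels), "dist" ([k1, k2, p1, p2, k3] as OpenCV has them; the pictures are not rectified), "R" (3x3) and "t" (3): a world point X has camera coordinates R X + t. Camera axes: x right, y down, z forward; pixel columns grow to the right and rows downward; lengths in mm; the calibration is good to about 2 mm. A picture is of the moment at which its call begins. There is no depth.
- finish_job(): hands the job in, once; it reports no verdict.
The state is a dict: "clock": time; "qpos": joint angles; "qd": joint speeds; "tau": joint torques, N m; "eef_pos": TCP position; "tool_rot": TCP orientation; "force": force on the tool from outside, world axes, zero at the start; "torque": the same for the moment, N m; "width": finger opening in mm.
Only numpy, scipy, OpenCV 4.12 (cv2) and the standard library are available. Lean on these libraries where they do the work, as an engineer would, in place of code of your own. Each camera call takes 0.05 s, during which the arm holds its last target.

## Working session

There is one attempt and no reset: what is moved stays moved. The work goes in short steps, Python scripts to look and compute and a shell command to move; the robot and the scene stay as the last step left them, time stands still between calls to the robot, and variables do not carry over. Pictures are saved under pics/ and viewed, and the job is handed in when it is done.

```bash
ls; mkdir -p pics; python3 - <<'E'
from cell import ctrl, imaging
import cv2,numpy as np,pickle
s=ctrl.read_state();print(s)
D={}
for n in ["scene","side","wrist"]:
    d=imaging.get_image(n);D[n]=d
    cv2.imwrite(f"pics/{n}0.png",d["img"][:,:,::-1])
    print(n,d["fx"],d["fy"],d["cx"],d["cy"],d["dist"],np.round(d["R"],3).tolist(),d["t"])
pickle.dump(D,open("d0.pkl","wb"))
E
```

```text
pics
{'clock': 0.0, 'qpos': array([-0.06578227,  0.62933784,  0.03846336,  1.51838775, -0.0269907 ,
        0.99631439, -0.02001394]), 'qd': array([ 0.00169697,  0.00103022, -0.00036443, -0.00016295, -0.00063866,
        0.00015824, -0.00155616]), 'tau': array([-1.11932164e-03, -5.63405585e+01,  1.22606792e+00, -1.93450052e+01,
        1.09587883e-02,  1.05136272e-02, -8.84369996e-06]), 'eef_pos': array([6.49359212e+02, 1.53589044e-03, 2.30388554e+02]), 'tool_rot': array([-1.57272450e+00, -4.60131309e-05, -1.57084065e+00]), 'force': array([-0.08917884, -0.32481886, -0.61483092]), 'torque': array([0.00949299, 0.02844196, 0.0066607 ]), 'width': 85.22490044735213}
scene 491.6575408742344 491.6575408742344 257.05172848326765 198.2085946621743 [-0.06830717  0.          0.          0.          0.        ] [[-0.539, 0.842, 0.002], [0.691, 0.443, -0.571], [-0.482, -0.306, -0.821]] [ 281.20595917 -294.94944863 1795.33763181]
side 352.64669246097304 352.64669246097304 251.04255220931253 193.8383352965185 [-0.06452789  0.          0.          0.          0.        ] [[-0.866, -0.499, -0.015], [-0.319, 0.578, -0.751], [0.384, -0.646, -0.66]] [480.92336408 277.1597828  829.33833314]
wrist 315.15907361446705 315.15907361446705 254.77167801466257 193.26665130189716 [0.00172945 0.         0.         0.         0.        ] [[1.0, 0.001, -0.002], [0.002, -0.949, 0.315], [-0.001, -0.315, -0.949]] [-649.78081711  -42.64248472  379.98950911]
```

View pics/scene0.png

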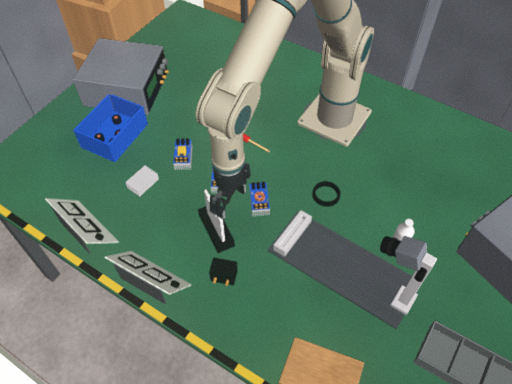

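View pics/side0.png

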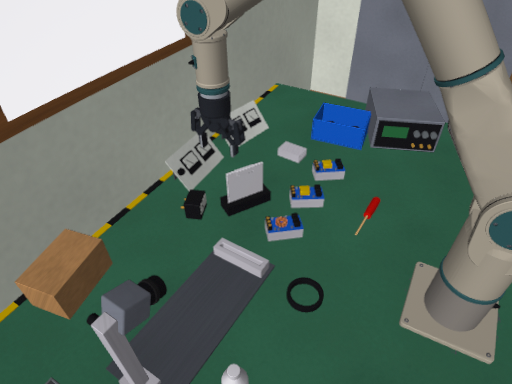

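View pics/wrist0.png

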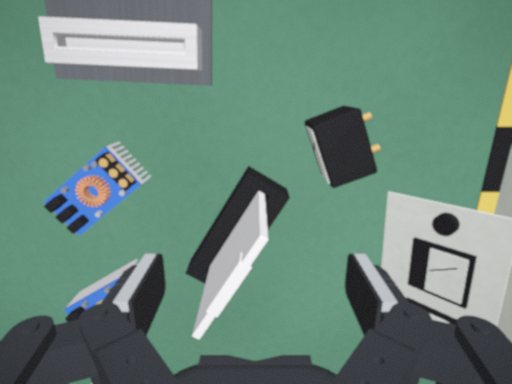

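```bash
cat > h.py <<'E'
import numpy as np,cv2,pickle
from scipy.spatial.transform import Rotation as Ro
def K(d): return np.array([[d["fx"],0,d["cx"]],[0,d["fy"],d["cy"]],[0,0,1.]])
def ray(d,p):
    p=np.asarray(p,float).reshape(-1,1,2)
    u=cv2.undistortPoints(p,K(d),np.array(d["dist"])).reshape(-1,2)
    v=np.c_[u,np.ones(len(u))]@np.array(d["R"])
    v/=np.linalg.norm(v,axis=1)[:,None]
    return -np.array(d["R"]).T@np.array(d["t"]),v
def onz(d,p,z):
    c,v=ray(d,p); return c+v*((z-c[2])/v[:,2])[:,None]
def tri(obs):  # [(d,(u,v)),...] -> point, residual
    A=np.zeros((3,3));b=np.zeros(3);L=[]
    for d,p in obs:
        c,v=ray(d,p);v=v[0];P=np.eye(3)-np.outer(v,v);A+=P;b+=P@c;L.append((c,P))
    x=np.linalg.solve(A,b); return x,[round(float(np.linalg.norm(P@(x-c))),1) for c,P in L]
def proj(d,X):
    r,_=cv2.Rodrigues(np.array(d["R"]))
    return cv2.projectPoints(np.asarray(X,float).reshape(-1,1,3),r,np.array(d["t"],float),K(d),np.array(d["dist"]))[0].reshape(-1,2)
def crop(d,box,s,fn):
    x0,y0,x1,y1=box; im=d["img"][y0:y1,x0:x1,::-1]
    cv2.imwrite(fn,cv2.resize(im,None,fx=s,fy=s,interpolation=cv2.INTER_CUBIC))
E
python3 - <<'E'
from h import *
D=pickle.load(open("d0.pkl","rb"))
for n in D: print(n,ray(D[n],[(256,192)]))
crop(D["wrist"],(30,0,300,384),1.5,"pics/w0c.png")
crop(D["side"],(170,140,350,290),4,"pics/s0c.png")
crop(D["scene"],(180,130,440,320),3,"pics/sc0c.png")
E
```

```text
scene (array([1219.95480163,  444.21929474, 1305.25425917]), array([[-0.48908519, -0.31387576, -0.81380445]]))
side (array([186.98622326, 615.49474242, 762.96085909]), array([[ 0.37316684, -0.65581398, -0.65624274]]))
wrist (array([650.36402574,  80.04121115, 372.88812983]), array([[ 0.00252981, -0.31148385, -0.95024808]]))
```

View pics/w0c.png

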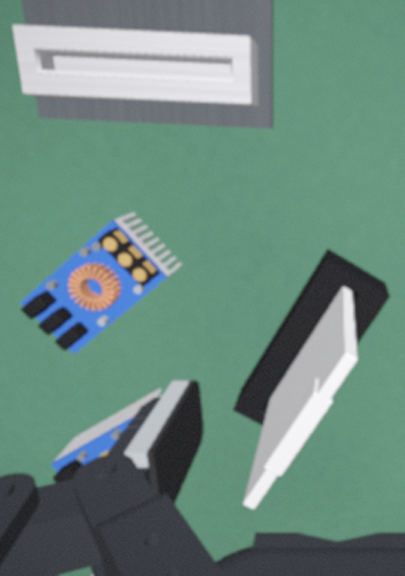

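View pics/s0c.png

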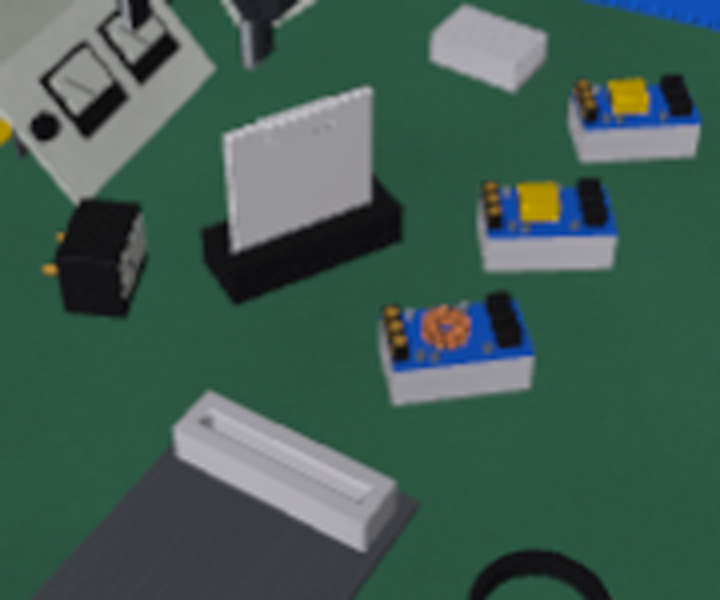

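View pics/sc0c.png

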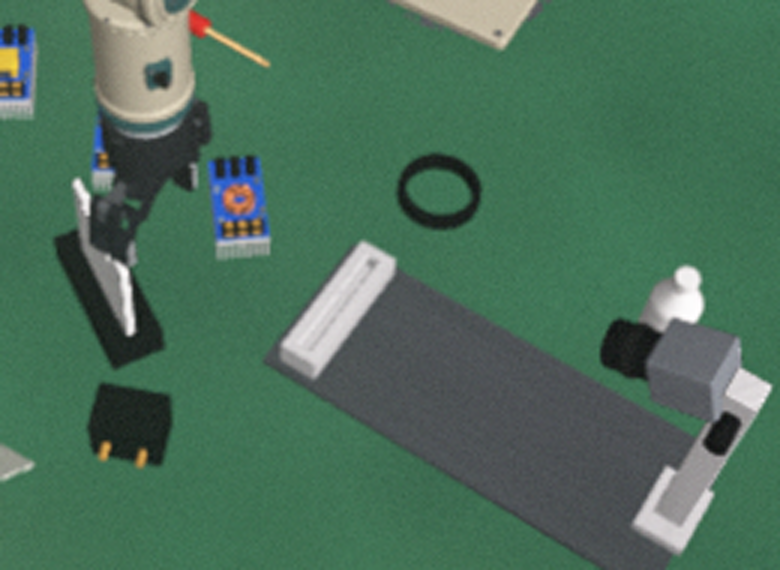

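```bash
cat >> h.py <<'E'
def gridcrop(d,box,s,fn,step=10):
    x0,y0,x1,y1=box; im=cv2.resize(np.ascontiguousarray(d["img"][y0:y1,x0:x1,::-1]),None,fx=s,fy=s,interpolation=cv2.INTER_CUBIC)
    for x in range((x0+step-1)//step*step,x1,step):
        X=int((x-x0+.5)*s);cv2.line(im,(X,0),(X,8),(0,0,255),1);cv2.putText(im,str(x),(X-8,18),0,.35,(0,0,255),1)
    for y in range((y0+step-1)//step*step,y1,step):
        Y=int((y-y0+.5)*s);cv2.line(im,(0,Y),(8,Y),(0,0,255),1);cv2.putText(im,str(y),(10,Y+4),0,.35,(0,0,255),1)
    cv2.imwrite(fn,im)
E
python3 - <<'E'
from h import *
D=pickle.load(open("d0.pkl","rb"))
gridcrop(D["wrist"],(180,160,300,345),3.2,"pics/a.png")
gridcrop(D["side"],(210,155,290,215),9,"pics/b.png",5)
E
```

```text
(no output)
```

View pics/a.png

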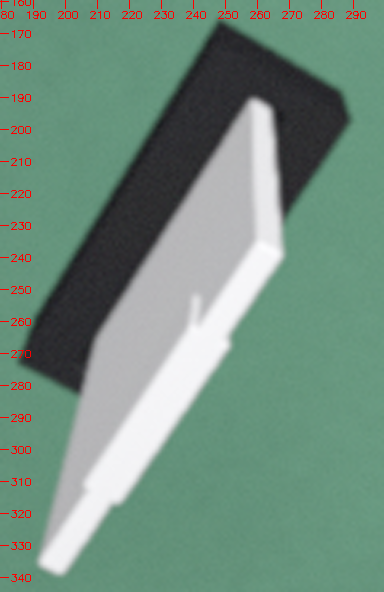

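View pics/b.png

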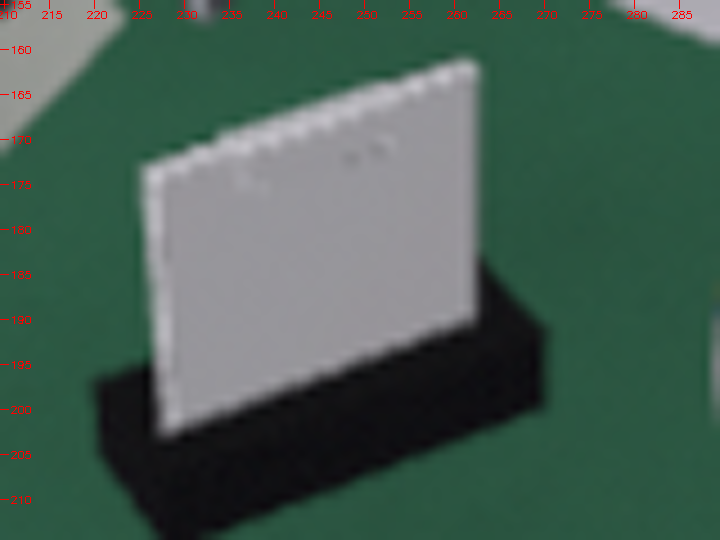

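```bash
python3 - <<'E'
from h import *
D=pickle.load(open("d0.pkl","rb"));w,s=D["wrist"],D["side"]
A=tri([(w,(264,237)),(s,(226.6,173.6))]);B=tri([(w,(195.8,337.5)),(s,(261.5,161.5))])
print(A,B)
v=A[0]-B[0];print(np.linalg.norm(v),np.degrees(np.arctan2(v[1],v[0])),(A[0]+B[0])/2)
# at z=140
a=onz(w,[(264,237),(195.8,337.5),(260,234),(268,240),(192,336),(199.5,339),(229,266.5),(206,312),(232,267),(216,317),(240,260)],140);print(a.round(1)); v=a[0]-a[1];print(np.linalg.norm(v),np.degrees(np.arctan2(v[1],v[0])),(a[0]+a[1])/2)
# rack top corners
r=onz(w,[(248,166),(286,188),(186,272)],36);print(r.round(1)); v=r[0]-r[2];print(np.degrees(np.arctan2(v[1],v[0])))
st=ctrl=None
E
```

```text
(array([656.88098463, -37.52815703, 137.4133501 ]), [1.4, 1.4]) (array([ 595.78998247, -137.97315299,  138.66929869]), [0.2, 0.2])
117.57076662167151 58.69188493564962 [626.33548355 -87.75065501 138.0413244 ]
[[ 657.6  -34.9  140. ]
 [ 596.  -137.   140. ]
 [ 654.3  -32.3  140. ]
 [ 660.9  -37.6  140. ]
 [ 592.6 -135.3  140. ]
 [ 599.3 -138.7  140. ]
 [ 628.4  -62.5  140. ]
 [ 606.7 -108.8  140. ]
 [ 630.9  -63.   140. ]
 [ 615.4 -114.1  140. ]
 [ 637.7  -56.3  140. ]]
119.18348707021707 58.893776884190224 [626.81602141 -85.96319047 140.        ]
[[ 6.424e+02 -4.000e-01  3.600e+01]
 [ 6.848e+02 -2.560e+01  3.600e+01]
 [ 5.655e+02 -1.340e+02  3.600e+01]]
60.048666070590045
```

```bash
python3 -m inch '[1,-4,-1,-2.5,0,0,0, 1,-8,-2,-5,0,0,0, 1,-12,-3,-7.5,0,0,0, 1,-13,-3,-8,0,0,0, 1,-13,-3,-8,0,0,0, 1,-13,-3,-8,0,0,0]'; python3 - <<'E'
from cell import ctrl, imaging
from h import *
d=imaging.get_image("wrist");pickle.dump(d,open("w1.pkl","wb"))
cv2.imwrite("pics/w1.png",d["img"][:,:,::-1])
s=ctrl.read_state();print(s["eef_pos"],s["tool_rot"],s["clock"],np.abs(s["qd"]).max())
E
```

```text
clock: 0.75
eef_pos: [570.6, 128.5, 261.1]
tool_rot: [-1.571, -0.001, -1.572]
force: [0.2, -0.5, -0.2]
width: 85.6
[570.79735197 127.70320459 260.92993667] [-1.57071303 -0.0016931  -1.57351468] 0.8 0.013661065784899238
```

View pics/w1.png

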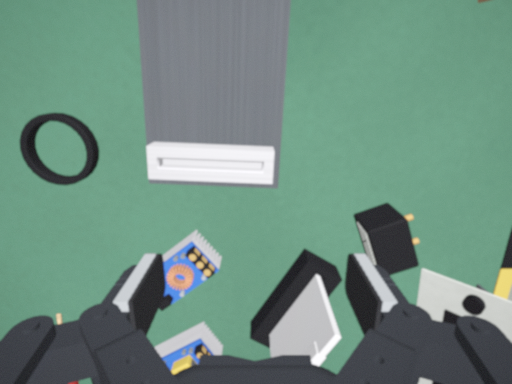

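```bash
python3 - <<'E'
from h import *
D=pickle.load(open("d0.pkl","rb"));d=pickle.load(open("w1.pkl","rb"))
gridcrop(d,(135,130,290,200),5,"pics/a1.png")
gridcrop(D["wrist"],(30,0,220,90),4,"pics/a2.png")
gridcrop(D["side"],(205,230,285,285),9,"pics/a3.png",5)
E
```

```text
(no output)
```

View pics/a1.png

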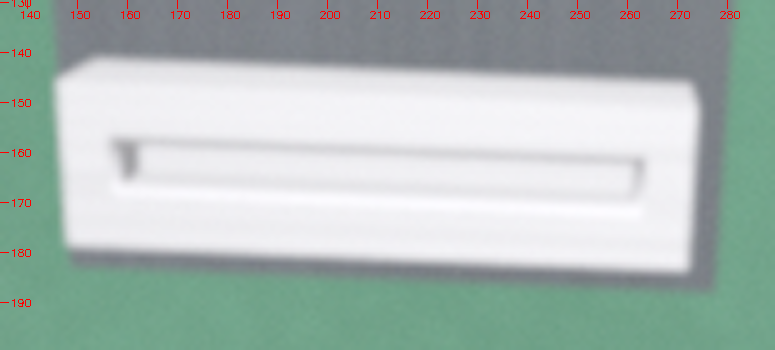

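View pics/a2.png

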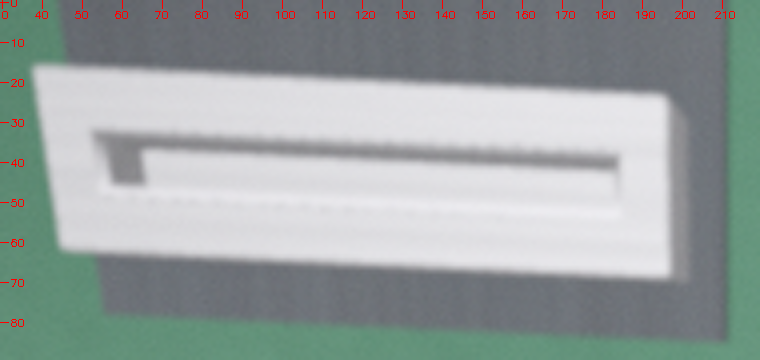

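View pics/a3.png

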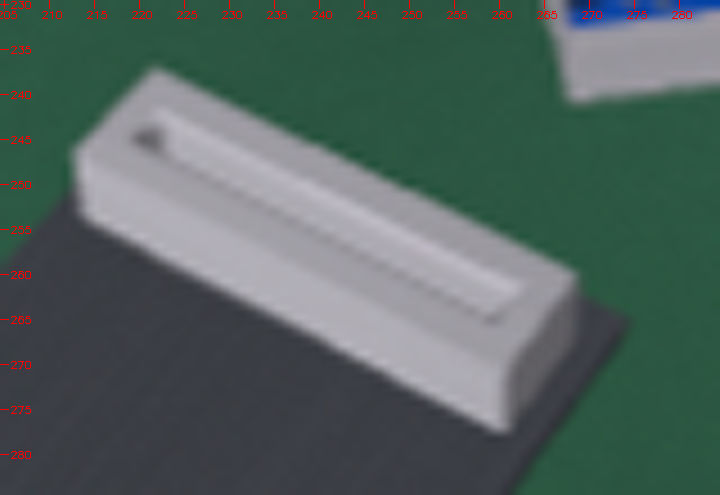

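```bash
python3 - <<'E'
from h import *
D=pickle.load(open("d0.pkl","rb"));d=pickle.load(open("w1.pkl","rb"));w,s=D["wrist"],D["side"]
P1=[(145.3,145.5),(273,150.7),(272.3,183.5),(147,179)]
P0=[(37.5,16.5),(196.5,24),(197,69),(44,62)]
PS=[(260.5,269.5),(213,246.5),(221.8,237.5),(268,260)]
def rep(Q):
    Q=np.array(Q);c=Q.mean(0);v=(Q[1]-Q[0]+Q[2]-Q[3])/2;u=(Q[0]-Q[3]+Q[1]-Q[2])/2
    print(c.round(1),"len",np.linalg.norm(v).round(1),np.linalg.norm(u).round(1),"yaw",np.degrees(np.arctan2(v[1],v[0])).round(2))
for o in ([(d,P1),(w,P0)],[(d,P1),(s,PS)],[(w,P0),(s,PS)],[(d,P1),(w,P0),(s,PS)]):
    T=[tri([(c,p[i]) for c,p in o]) for i in range(4)];print([t[1] for t in T]);rep([t[0] for t in T])
rep(onz(d,P1,36));rep(onz(w,P0,36));rep(onz(s,PS,36))
# slot mouth outer
rep(onz(d,[(156.5,158),(263,161.5),(262.5,171.5),(157.5,167.5)],36))
rep(onz(w,[(53,33),(183.5,38.5),(184,53),(55,48)],36))
E
```

```text
[[0.1, 0.1], [0.4, 0.4], [0.2, 0.2], [0.2, 0.2]]
[517.5 121.6  35.5] len 150.9 40.2 yaw -2.31
[[0.6, 0.6], [0.2, 0.2], [0.4, 0.4], [1.4, 1.4]]
[517.8 121.4  35.2] len 150.0 40.9 yaw -2.99
[[0.3, 0.3], [0.6, 0.6], [0.4, 0.4], [1.2, 1.2]]
[517.8 121.5  35.3] len 149.3 39.4 yaw -2.47
[[0.8, 0.5, 0.6], [0.3, 0.7, 0.5], [1.0, 0.6, 0.7], [1.0, 0.7, 1.7]]
[517.7 121.5  35.4] len 149.8 39.9 yaw -2.53
[517.4 121.6  36. ] len 150.7 40.5 yaw -2.25
[517.7 121.5  36. ] len 151.0 40.1 yaw -2.35
[517.2 122.1  36. ] len 147.1 37.1 yaw -1.96
[517.9 122.   36. ] len 126.0 11.9 yaw -2.09
[517.7 121.7  36. ] len 125.7 13.1 yaw -2.03
```

```bash
python3 -m inch '[1,4.3,0.2,1.1,0,6,0, 1,8.6,0.4,2.2,0,12,0, 1,13,0.7,3.4,0,18,0, 1,17.3,0.9,4.5,0,24,0, 1,21.65,1.1,5.65,0,30.8,0, 1,21.65,1.1,5.65,0,30.8,0, 1,21.65,1.1,5.65,0,30.8,0, 1,21.65,1.1,5.65,0,30.8,0]'; python3 - <<'E'
from cell import ctrl, imaging
from h import *
d=imaging.get_image("wrist");pickle.dump(d,open("w2.pkl","wb"))
cv2.imwrite("pics/w2.png",d["img"][:,:,::-1])
s=ctrl.read_state();print(s["eef_pos"],s["tool_rot"],s["clock"],np.abs(s["qd"]).max())
# station yaw from base edges in w1
e=pickle.load(open("w1.pkl","rb"))
g=cv2.GaussianBlur(e["img"],(3,3),0).astype(float);f=g[:,:,1]-g[:,:,0]
for lo,hi in((120,170),(260,310)):
    pts=[]
    for r in range(5,125,4):
        row=f[r,lo:hi];df=np.diff(row);k=np.argmax(abs(df)) ; th=(row[:8].mean()+row[-8:].mean())/2
        ii=np.where(np.diff(np.sign(row-th)))[0]
        if len(ii): i=ii[np.argmin(abs(ii-k))];pts.append((lo+i+(th-row[i])/(row[i+1]-row[i]),r))
    P=onz(e,pts,6)[:,:2].astype(np.float32);l=cv2.fitLine(P,cv2.DIST_HUBER,0,.01,.01).ravel();print(l,len(pts),np.degrees(np.arctan2(l[0],l[1])))
E
```

```text
clock: 1.6
eef_pos: [626.3, -86.3, 249.8]
tool_rot: [-1.572, 0.0, -2.108]
force: [-0.1, 1.0, 0.2]
width: 85.4
[626.40674168 -85.49501682 249.99559842] [-1.57179451e+00  5.97442468e-04 -2.10696097e+00] 1.65 0.014641393098985099
[4.1122239e-02 9.9915415e-01 4.3814948e+02 2.4224042e+02] 30 2.356795
[4.2697873e-02 9.9908805e-01 6.0779004e+02 2.3516621e+02] 30 2.447152
```

View pics/w2.png

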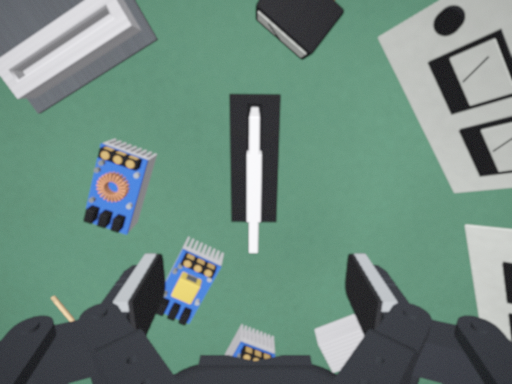

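```bash
python3 - <<'E'
from h import *
d=pickle.load(open("w2.pkl","rb"))
gridcrop(d,(220,85,290,262),3.3,"pics/a4.png")
m=(d["img"].min(2)>200).astype(np.uint8);m[:, :225]=0;m[:,285:]=0;m[260:]=0
c=max(cv2.findContours(m,0,1)[0],key=cv2.contourArea);print(cv2.minAreaRect(c),cv2.boundingRect(c))
for r in range(110,250,8):
    x=np.where(m[r])[0];print(r,x.min() if len(x) else 0,x.max() if len(x) else 0)
E
```

```text
((254.0, 180.0), (144.0, 14.0), 90.0) (247, 108, 15, 145)
110 251 257
118 249 258
126 250 258
134 249 258
142 249 258
150 249 259
158 247 260
166 247 260
174 247 260
182 247 260
190 247 260
198 247 260
206 247 260
214 247 259
222 249 258
230 249 257
238 249 257
246 249 257
```

View pics/a4.png

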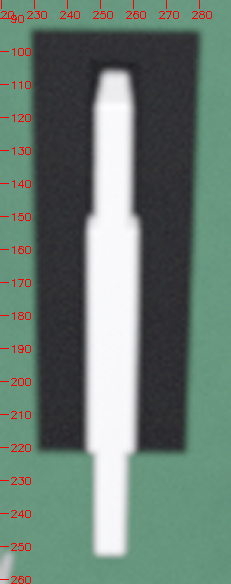

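```bash
python3 - <<'E'
from h import *
D=pickle.load(open("d0.pkl","rb"));d=pickle.load(open("w2.pkl","rb"));w,s=D["wrist"],D["side"]
up=(253.6,116.5);lo=(253.1,252.5)
for o in ([(d,up),(w,(264,237))],[(d,up),(w,(264,237)),(s,(226.6,173.6))],[(d,lo),(w,(195.8,337.5))],[(d,lo),(w,(195.8,337.5)),(s,(261.5,161.5))]):print(tri(o))
for z in(138,140):
  a=onz(d,[up,lo,(254,150),(253.3,221.5)],z);print(a.round(1),a[:2].mean(0),a[2:].mean(0));v=a[0]-a[1];print(np.linalg.norm(v),np.degrees(np.arctan2(v[1],v[0])))
r=onz(d,[(229.5,94),(280.5,94),(276,221.5),(231,221.5)],36);print(r.round(1),r.mean(0));v=r[0]+r[1]-r[2]-r[3];print(np.degrees(np.arctan2(v[1],v[0])),np.linalg.norm(v)/2)
E
```

```text
(array([657.30382097, -34.86126179, 140.28323483]), [0.3, 0.3])
(array([656.55165937, -35.90747828, 139.00114953]), [1.0, 1.2, 2.0])
(array([ 595.81688758, -137.0344329 ,  140.04745371]), [0.2, 0.2])
(array([ 595.58625547, -137.56431727,  139.06681747]), [0.3, 0.3, 0.2])
[[ 656.9  -35.1  138. ]
 [ 595.  -138.1  138. ]
 [ 643.6  -58.   138. ]
 [ 610.8 -111.9  138. ]] [625.95177812 -86.56598246 138.        ] [627.19018648 -84.99150139 138.        ]
120.16811298844253 58.9889957358417
[[ 657.   -34.9  140. ]
 [ 595.6 -137.1  140. ]
 [ 643.8  -57.7  140. ]
 [ 611.2 -111.2  140. ]] [626.28747774 -86.02524903 140.        ] [627.51614284 -84.46315532 140.        ]
119.22268174621985 58.9889957358417
[[ 642.    -8.4   36. ]
 [ 689.2  -36.5   36. ]
 [ 611.5 -163.9   36. ]
 [ 564.  -135.7   36. ]] [626.69340391 -86.14173692  36.        ]
58.578635298930685 149.27598605443333
```

```bash
python3 -m inch '[1,0,4.5,0,0,0,0, 1,0,9,0,0,0.2,0, 1,0,12,0,0,0.2,0, 1,0,13.8,0,0,0.2,0, 1,0,13.8,0,0,0.2,0, 1,0,13.8,0,0,0.2,0, 0,0,13.8,0,0,0.2,0, 0,0,13.8,0,0,0.2,0, 0,0,13.8,0,0,0.2,0, 0,0,13.8,0,0,0.2,0, 0,0,13.8,0,0,0.2,0, 0,0,13.8,0,0,0.2,0]'
```

```text
clock: 2.85
eef_pos: [626.8, -86.5, 112.8]
tool_rot: [-1.57, 0.0, -2.112]
force: [-1.1, 0.5, 2.6]
width: 11.1
```

```bash
python3 -m inch '[0,0,0,0,0,0,0, 0,0,0,0,0,0,0, 0,0,0,0,0,0,0]';  python3 - <<'E'
from cell import ctrl, imaging
from h import *
d=imaging.get_image("wrist");pickle.dump(d,open("w3.pkl","wb"))
cv2.imwrite("pics/w3.png",d["img"][:,:,::-1])
s=ctrl.read_state();print(s["eef_pos"],s["tool_rot"],s["clock"],s["width"])
E
```

```text
clock: 3.15
eef_pos: [626.8, -86.5, 112.8]
tool_rot: [-1.57, 0.0, -2.112]
force: [-1.1, 1.0, 5.4]
width: 11.0
[626.82606163 -86.53505154 112.75718105] [-1.57014250e+00  3.68786286e-04 -2.11189998e+00] 3.2 11.063419027110214
```

View pics/w3.png

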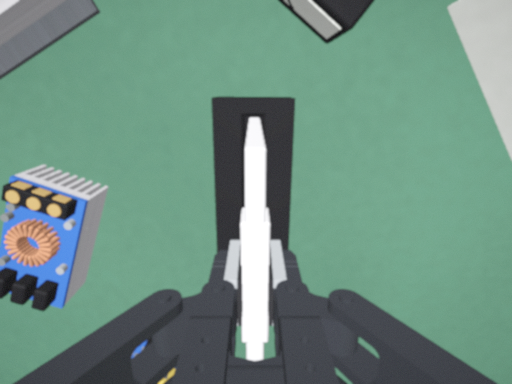

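```bash
python3 -m inch '[0,0,-3,0,0,0,0, 0,0,-6,0,0,0,0, 0,0,-8.5,0,0,0,0, 0,-1.5,-8.5,-2.5,0,7.5,0, 0,-3,-8.5,-5,0,15,0, 0,-4.6,-8.5,-7.6,0,22.5,0, 0,-6.2,-8.5,-10.1,0,30,0, 0,-7.7,-8.5,-12.7,0,38,0, 0,-9.2,-8.5,-15.2,0,46,0, 0,-10.7,-8.5,-17.6,0,54,0, 0,-12.22,-8.5,-20.07,0,61.4,0, 0,-12.22,-8.5,-20.07,0,61.4,0]';python3 -m inch '[0,0,0,0,0,0,0, 0,0,0,0,0,0,0, 0,0,0,0,0,0,0]';  python3 - <<'E'
from cell import ctrl, imaging
from h import *
D={}
for n in("wrist","side"):
  d=imaging.get_image(n);D[n]=d
pickle.dump(D,open("w4.pkl","wb"))
cv2.imwrite("pics/w4.png",D["wrist"]["img"][:,:,::-1])
gridcrop(D["side"],(150,130,300,290),3.7,"pics/s4.png")
s=ctrl.read_state();print(s["eef_pos"],s["tool_rot"],s["clock"],s["width"],s["qpos"])
E
```

```text
clock: 4.4
eef_pos: [514.4, 126.7, 196.1]
tool_rot: [-1.572, -0.004, 3.105]
force: [-1.0, 0.5, -1.6]
width: 10.9
clock: 4.7
eef_pos: [517.9, 120.2, 197.3]
tool_rot: [-1.57, 0.0, 3.098]
force: [0.1, -1.1, -1.5]
width: 10.8
[517.79711278 120.51497112 197.32578353] [-1.57059716e+00  1.99382834e-04  3.09806589e+00] 4.8 10.705876625557597 [-0.62003658  0.5514171   0.50988649  1.89513718 -0.36851195  0.78835619
 -1.5240703 ]
```

View pics/w4.png

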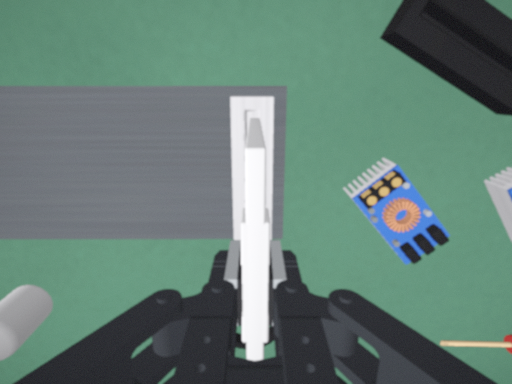

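View pics/s4.png

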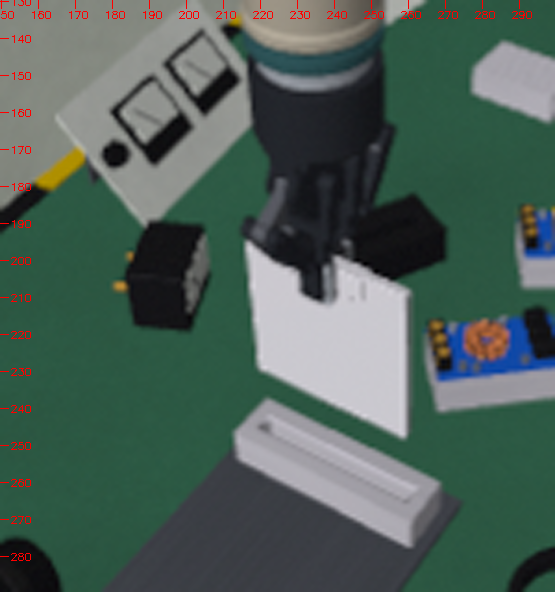

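```bash
python3 - <<'E'
from h import *
D=pickle.load(open("w4.pkl","rb"))
gridcrop(D["wrist"],(220,85,300,175),6,"pics/a5.png",5)
gridcrop(D["side"],(210,190,270,255),9,"pics/a6.png",5)
from cell import ctrl
print(ctrl.read_state()["eef_pos"])
E
```

```text
[517.79711278 120.51497112 197.32578353]
```

View pics/a5.png

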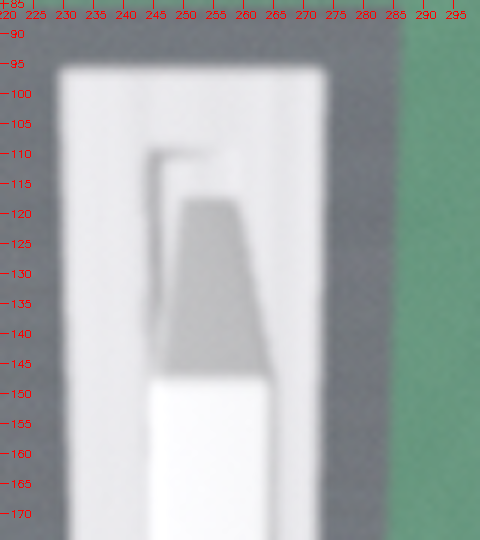

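View pics/a6.png

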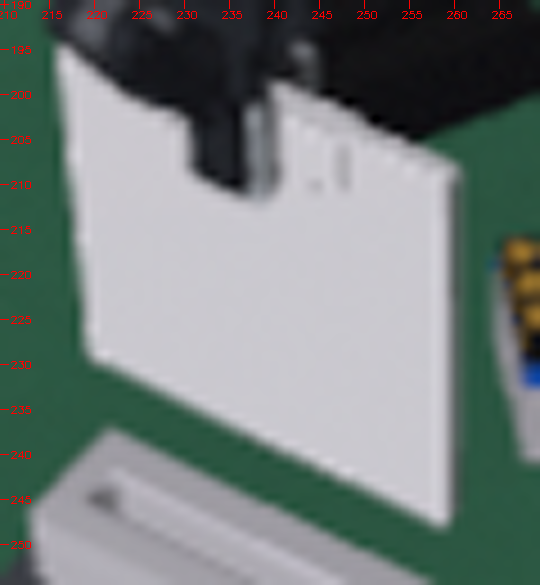

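```bash
python3 - <<'E'
from h import *
D=pickle.load(open("w4.pkl","rb"));w,s=D["wrist"],D["side"]
th=np.radians(-2.4);R=np.array([[np.cos(th),np.sin(th)],[-np.sin(th),np.cos(th)]]);O=np.array([517.7,121.6])
def st(P): return ((P[:,:2]-O)@R.T).round(1)
print("bottom end",st(onz(w,[(249.7,117.5),(259,117.5)],94.6)))
print("top end",st(onz(w,[(244.5,147.7),(264.5,147.7)],224.6)))
print("block end",st(onz(w,[(229,95.5),(273.5,95.5)],36)))
print("block lower",st(onz(w,[(231,170),(272,170)],36)))
print("slot end",st(onz(w,[(243.8,109)],36)))
print("side bottom +y corners",st(onz(s,[(219,229.7),(258.7,248)],94.6)))
E
```

```text
bottom end [[61.2  1.3]
 [61.2 -5.7]]
top end [[61.4  1.3]
 [61.4 -6.1]]
block end [[ 76.   21.2]
 [ 75.9 -19.8]]
block lower [[  5.4  21. ]
 [  5.4 -19.6]]
slot end [[63.9  7.7]]
side bottom +y corners [[ 60.2   3.9]
 [-58.9   2.3]]
```

```bash
python3 -m inch '[0,0,2.5,-0.2,0,0,0, 0,0,5,-0.2,0,0,0, 0,0,5.2,-0.2,0,0,0, 0,0,5.2,-0.2,0,0,0, 0,0,5.2,-0.2,0,0,0, 0,0,5.2,-0.2,0,0,0]';  python3 - <<'E'
from cell import ctrl, imaging
from h import *
D={}
for n in("wrist","side"):
  d=imaging.get_image(n);D[n]=d
pickle.dump(D,open("w5.pkl","wb"))
gridcrop(D["wrist"],(220,65,300,165),6,"pics/a7.png",5)
gridcrop(D["side"],(205,200,275,285),7,"pics/a8.png",5)
s=ctrl.read_state();print(s["eef_pos"],s["tool_rot"],s["clock"],s["width"],s["force"])
E
```

```text
clock: 5.4
eef_pos: [518.4, 123.6, 146.5]
tool_rot: [-1.571, 0.002, 3.099]
force: [-0.0, 0.2, -1.6]
width: 11.0
[518.09724742 123.73897636 146.19140392] [-1.57142146e+00  1.58326107e-03  3.09971855e+00] 5.5 11.208976341859694 [ 0.75695667  0.06692922 -1.48899509]
```

View pics/a7.png

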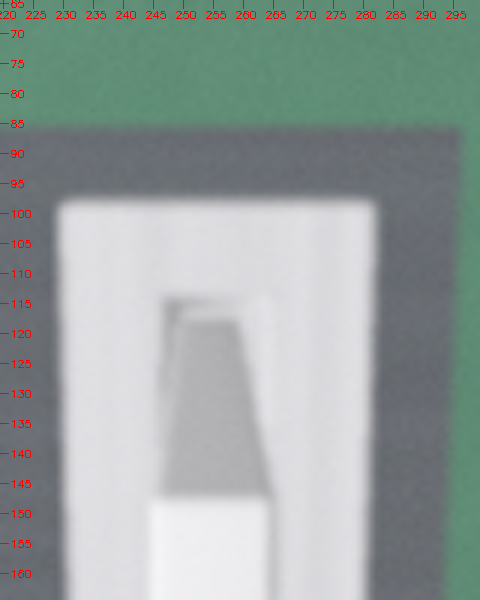

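View pics/a8.png

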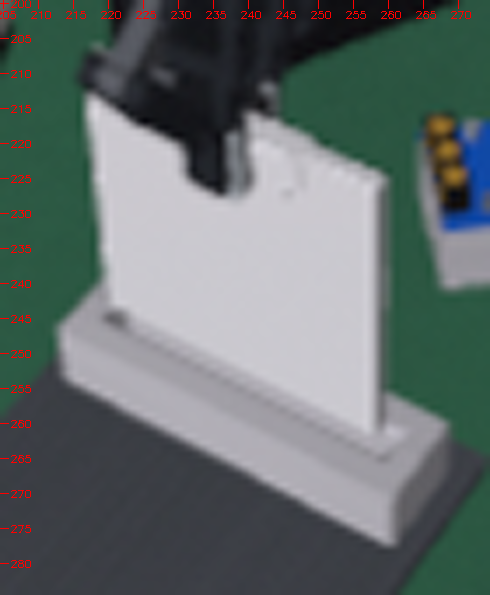

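```bash
python3 - <<'E'
from h import *
D=pickle.load(open("w5.pkl","rb"));w,s=D["wrist"],D["side"]
th=np.radians(-2.4);R=np.array([[np.cos(th),np.sin(th)],[-np.sin(th),np.cos(th)]]);O=np.array([517.7,121.6])
def st(P): return ((P[:,:2]-O)@R.T).round(1)
print("bottom end",st(onz(w,[(249.7,117.8),(259.2,117.8)],43.5)))
print("top end",st(onz(w,[(244.5,147.5),(264.5,147.5)],173.5)))
print("block end",st(onz(w,[(229,97.8),(281.8,97.8)],36)))
print("block lower",st(onz(w,[(231,160),(280,160)],36)))
print("mouth corner",st(onz(w,[(246.5,114)],36)))
print("side bottom +y corners",st(onz(s,[(219.5,245),(258,261.5)],43.5)), "mouth",st(onz(s,[(258.5,264.8)],36)))
E
```

```text
bottom end [[61.5  4.9]
 [61.5 -2.3]]
top end [[61.7  4.7]
 [61.7 -2.6]]
block end [[ 75.8  20.9]
 [ 75.9 -19.7]]
block lower [[ 27.2  20.5]
 [ 27.2 -19.6]]
mouth corner [[63.8  7.5]]
side bottom +y corners [[ 57.7  11.7]
 [-58.2   4.6]] mouth [[-61.7   7.9]]
```

```bash
python3 -m inch '[0,0.06,0,0.06,0,0,0, 0,0.06,0.5,0.06,0,0,0, 0,0.06,1.0,0.06,0,0,0, 0,0.06,1.4,0.06,0,0,0, 0,0.06,1.8,0.06,0,0,0, 0,0.06,1.8,0.06,0,0,0]';  python3 - <<'E'
from cell import ctrl
s=ctrl.read_state();print(s["eef_pos"],s["tool_rot"],s["clock"],s["width"],s["force"],s["torque"])
E
```

```text
clock: 6.1
eef_pos: [516.4, 123.0, 126.5]
tool_rot: [-1.57, -0.001, 3.1]
force: [-0.5, 0.0, -0.8]
width: 10.9
[516.38325463 122.97589586 126.54691607] [-1.57038403e+00 -1.35904505e-03  3.09963093e+00] 6.1 10.949113805196792 [-4.68942801e-01  8.97502407e-05 -7.79421038e-01] [0.01230529 0.00767326 0.07035414]
```

```bash
python3 -m inch '[0,0,0.3,0,0,0,0, 0,0,0.5,0,0,0,0, 0,0,0.6,0,0,0,0, 0,0,0.7,0,0,0,0, 0,0,0.7,0,0,0,0]';  python3 - <<'E'
from cell import ctrl
s=ctrl.read_state();print(s["eef_pos"],s["tool_rot"],s["clock"],s["width"],s["force"],s["torque"])
E
```

```text
clock: 6.6
eef_pos: [516.9, 123.1, 120.8]
tool_rot: [-1.571, 0.0, 3.1]
force: [-1.4, -0.5, 3.0]
width: 10.8
[516.86337514 123.10433658 120.75004519] [-1.57126776e+00  5.89491539e-05  3.09963030e+00] 6.6 10.782473758811218 [-1.40681815 -0.45058349  2.97279515] [-0.04954388  0.28984574  0.02586823]
```

```bash
python3 -m inch '[0,0,0.1,0,0,0,0, 0,0,0.2,0,0,0,0, 0,0,0.2,0,0,0,0]'; python3 -m inch '[1,0,0,0,0,0,0, 1,0,0,0,0,0,0, 1,0,0,0,0,0,0, 1,0,0,0,0,0,0, 1,0,0,0,0,0,0, 1,0,0,0,0,0,0]'; python3 - <<'E'
from cell import ctrl, imaging
from h import *
D={}
for n in("wrist","side"):
  d=imaging.get_image(n);D[n]=d
pickle.dump(D,open("w6.pkl","wb"))
gridcrop(D["wrist"],(150,40,400,384),1.7,"pics/a9.png",20)
gridcrop(D["side"],(205,200,275,285),7,"pics/a10.png",5)
s=ctrl.read_state();print(s["eef_pos"],s["tool_rot"],s["clock"],s["width"],s["force"])
E
```

```text
clock: 6.9
eef_pos: [516.9, 123.2, 120.7]
tool_rot: [-1.573, 0.001, 3.099]
force: [-6.6, -0.5, 21.7]
width: 11.3
clock: 7.5
eef_pos: [516.8, 123.0, 118.1]
tool_rot: [-1.571, -0.0, 3.1]
force: [-0.8, -0.2, -0.0]
width: 85.7
[516.87313679 123.04783898 118.22362916] [-1.57071401e+00 -8.13423241e-05  3.09973884e+00] 7.6 85.25754659281331 [0.18808185 0.11136776 0.32030943]
```

View pics/a9.png

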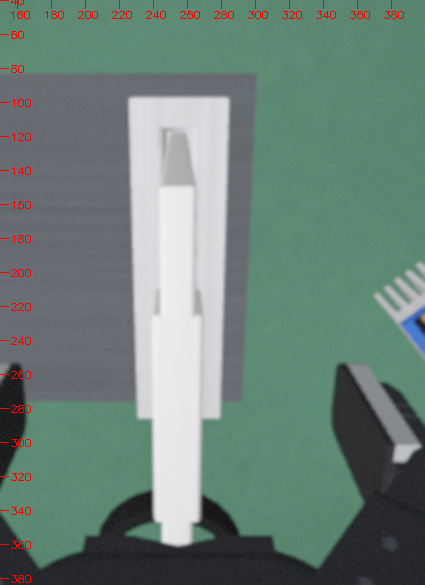

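View pics/a10.png

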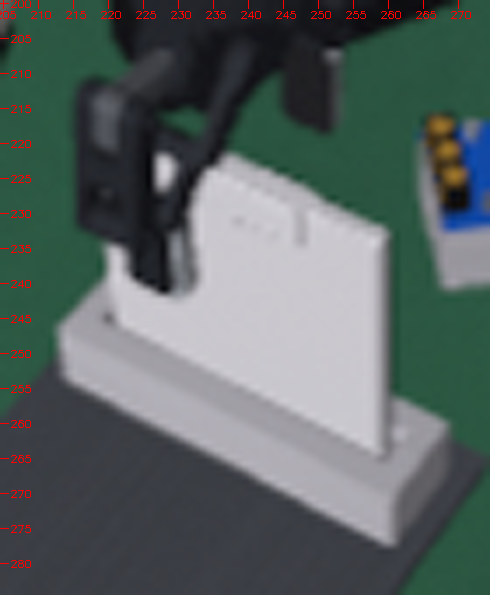

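```bash
python3 -m inch '[1,0,-4,0,0,0,0, 1,0,-8,0,0,0,0, 1,0,-12,0,0,0,0, 1,0,-12,0,0,0,0]'; python3 - <<'E'
from h import *
d=pickle.load(open("w2.pkl","rb"));gridcrop(d,(75,130,165,240),5.2,"pics/m2.png")
d=pickle.load(open("w4.pkl","rb"))["wrist"];gridcrop(d,(335,150,460,270),4.8,"pics/m4.png")
d=pickle.load(open("d0.pkl","rb"))["side"];gridcrop(d,(260,205,310,245),12,"pics/ms.png",5)
E
```

```text
clock: 8.0
eef_pos: [520.3, 123.2, 243.2]
tool_rot: [-1.574, 0.01, 3.099]
force: [1.1, -0.1, 0.7]
width: 85.4
```

View pics/m2.png

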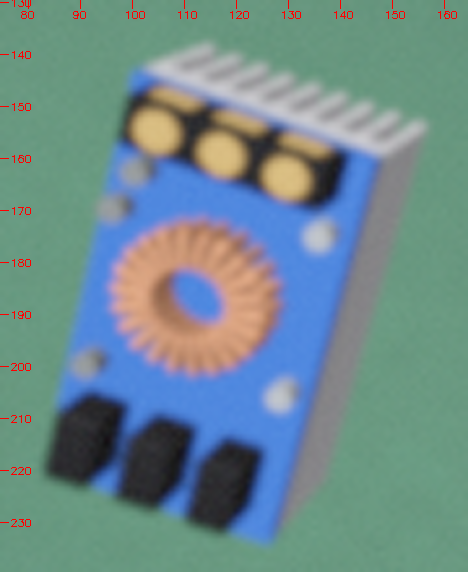

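View pics/m4.png

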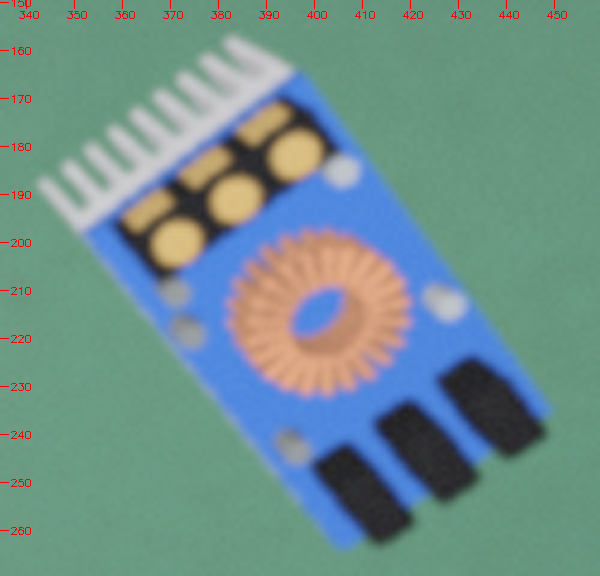

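View pics/ms.png

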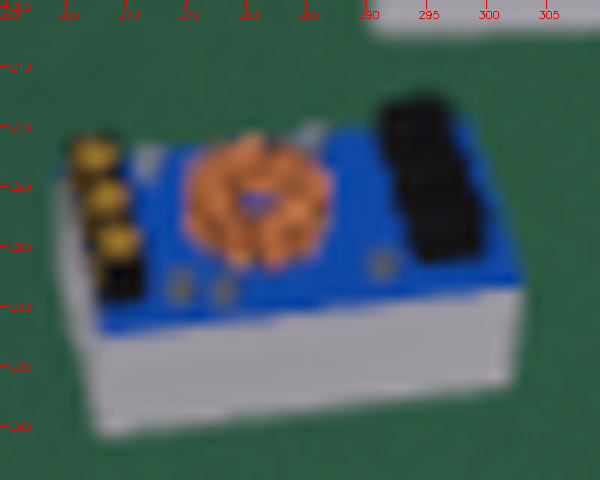

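```bash
cat > mod.py <<'E'
from h import *
def rep(Q):
    Q=np.array(Q);c=Q.mean(0);v=(Q[0]-Q[2]+Q[1]-Q[3])/2;u=(Q[0]-Q[1]+Q[2]-Q[3])/2
    print(c.round(1),"len",np.linalg.norm(v).round(1),np.linalg.norm(u).round(1),"yaw",np.degrees(np.arctan2(v[1],v[0])).round(2),np.degrees(np.arctan2(-u[0],u[1])).round(2))
E
python3 - <<'E'
from mod import *
a=pickle.load(open("w2.pkl","rb"));b=pickle.load(open("w4.pkl","rb"))["wrist"];s=pickle.load(open("d0.pkl","rb"))["side"]
A=[(99.5,143),(147,160),(84,221),(127,234)];B=[(352,197.5),(396.5,164.5),(405,264),(449,236)]
T=[tri([(a,A[i]),(b,B[i])]) for i in range(4)];print([t[1] for t in T],[t[0].round(1) for t in T]);rep([t[0] for t in T])
rep(onz(a,A,38));rep(onz(b,B,38))
print(tri([(a,A[0]),(b,B[0]),(s,(268,232.5))]),tri([(a,A[2]),(b,B[2]),(s,(303,228.5))]))
print(onz(s,[(268,232.5),(303,228.5)],38))
E
```

```text
[[1.0, 1.0], [0.4, 0.4], [0.5, 0.5], [0.7, 0.7]] [array([490.4,  21.8,  39.8]), array([522.2, -21.1,  36.1]), array([407.5, -43.2,  32.7]), array([442.6, -84.3,  35.5])]
[465.7 -31.7  36. ] len 103.5 53.7 yaw 38.26 38.63
[466.7 -31.5  38. ] len 100.3 54.0 yaw 39.3 39.31
[467.1 -30.4  38. ] len 101.2 53.1 yaw 38.08 37.31
(array([488.16768813,  21.34299454,  35.21200035]), [1.2, 1.6, 0.5]) (array([408.67537787, -42.35614895,  33.67998181]), [1.2, 0.1, 1.3])
[[486.43216692  23.8845738   38.        ]
 [407.88787521 -36.96005248  38.        ]]
```

```bash
python3 - <<'E'
from mod import *
a=pickle.load(open("w2.pkl","rb"))
P=onz(a,[(182,247),(218,262),(164,311),(188,238)],38)
th=np.radians(38.6);R=np.array([[np.cos(th),np.sin(th)],[-np.sin(th),np.cos(th)]])
print(P.round(1));print(((P[:,:2]-[466.5,-31])@R.T).round(1))
E
```

```text
[[ 493.2 -133.1   38. ]
 [ 520.5 -174.2   38. ]
 [ 416.9 -200.2   38. ]
 [ 506.8 -126.7   38. ]]
[[ -42.8  -96.5]
 [ -47.1 -145.6]
 [-144.3 -101.3]
 [ -28.2  -99.9]]
```

```bash
python3 -m inch '[1,0.6,0,2.6,0,-7,0, 1,1.4,0.2,5.2,0,-14,0, 1,2.1,0.3,7.8,0,-21,0, 1,2.8,0.5,10.4,0,-28,0, 1,3.6,0.7,13,0,-35,0, 1,4.39,0.8,15.61,0,-41,0, 1,4.39,0.8,15.61,0,-41,0, 1,4.39,0.8,15.61,0,-41,0, 1,4.39,0.8,15.61,0,-41,0, 1,4.39,0.8,15.61,0,-41,0]'; python3 - <<'E'
from cell import ctrl, imaging
from h import *
D={}
for n in("wrist","side","scene"):
  d=imaging.get_image(n);D[n]=d
pickle.dump(D,open("w7.pkl","wb"))
gridcrop(D["wrist"],(0,0,512,384),1.5,"pics/w7.png",20)
gridcrop(D["side"],(205,200,275,285),7,"pics/a11.png",5)
s=ctrl.read_state();print(s["eef_pos"],s["tool_rot"],s["clock"],s["qpos"])
E
```

```text
clock: 9.0
eef_pos: [466.7, -29.9, 230.1]
tool_rot: [-1.571, -0.0, -2.466]
force: [0.3, -0.2, 0.9]
width: 85.5
[466.66319579 -30.26597004 230.19094599] [-1.57091098e+00 -1.69603608e-05 -2.46657329e+00] 9.15 [-0.25760688  0.39113873  0.35907517  2.01571007 -0.19437019  0.76701485
 -0.67857703]
```

View pics/w7.png

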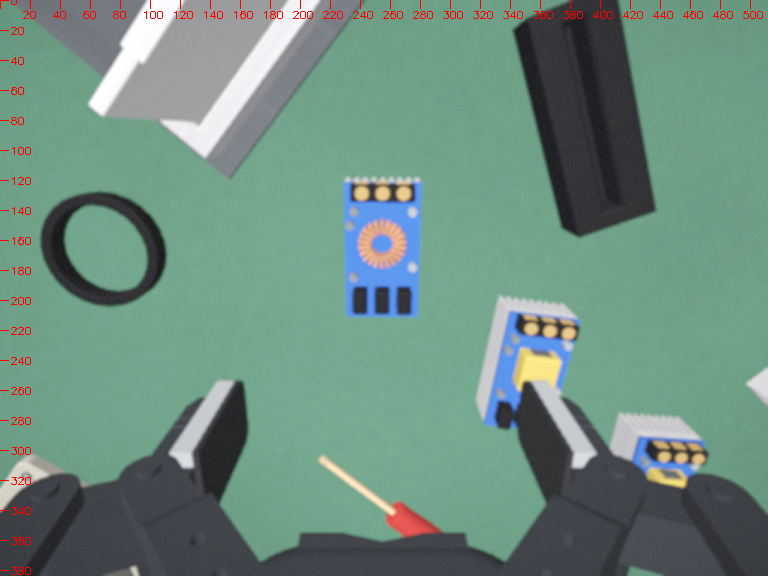

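View pics/a11.png

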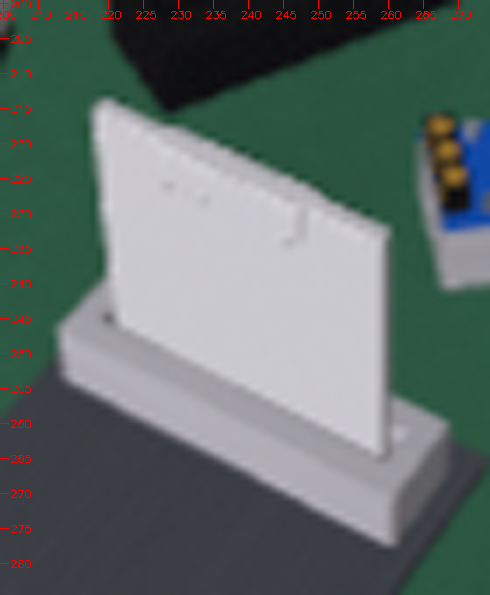

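```bash
python3 - <<'E'
from h import *
d=pickle.load(open("w7.pkl","rb"))["wrist"];gridcrop(d,(220,110,290,220),5.2,"pics/m7.png")
E
```

```text
(no output)
```

View pics/m7.png

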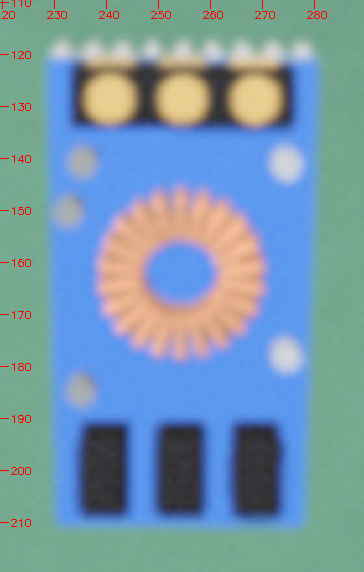

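```bash
python3 - <<'E'
from mod import *
a=pickle.load(open("w2.pkl","rb"));b=pickle.load(open("w4.pkl","rb"))["wrist"];d=pickle.load(open("w7.pkl","rb"))["wrist"]
A=[(99.5,143),(147,160),(84,221),(127,234)];B=[(352,197.5),(396.5,164.5),(405,264),(449,236)];C=[(228.7,120.5),(280.6,120.5),(230,210.5),(278,210.5)]
T=[tri([(a,A[i]),(b,B[i]),(d,C[i])]) for i in range(4)];print([t[1] for t in T]);rep([t[0] for t in T])
T=[tri([(a,A[i]),(d,C[i])]) for i in range(4)];rep([t[0] for t in T])
rep(onz(d,C,38))
print(proj(d,[[466.7,-30.3,38],[466.7,-30.3,230]]))
E
```

```text
[[0.9, 1.2, 0.5], [0.6, 0.4, 0.2], [1.0, 0.3, 0.9], [0.5, 1.0, 0.5]]
[466.1 -31.4  36.5] len 102.1 54.0 yaw 38.35 39.1
[466.2 -31.5  37.3] len 102.0 54.3 yaw 38.37 39.37
[466.6 -30.9  38. ] len 100.3 54.3 yaw 38.32 38.76
[[253.90657652 167.18977244]
 [252.74442443 256.29175633]]
```

```bash
python3 -m inch '[1,0,4.5,0,0,0,0, 1,0,9,0,0,0,0, 1,0,13.5,0,0,0,0, 1,0,17,0,0,0,0, 1,0,19.5,0,0,0,0, 1,0,21.3,0,0,0,0, 1,0,22.3,0,0,0,0, 1,0,22.3,0,0,0,0, 1,0,22.3,0,0,0,0, 1,0,22.3,0,0,0,0]'; python3 - <<'E'
from cell import ctrl, imaging
from h import *
D={}
for n in("wrist",):
  d=imaging.get_image(n);D[n]=d
pickle.dump(D,open("w8.pkl","wb"))
gridcrop(D["wrist"],(0,0,512,384),1.5,"pics/w8.png",20)
s=ctrl.read_state();print(s["eef_pos"],s["tool_rot"],s["clock"],s["force"])
E
```

```text
clock: 10.15
eef_pos: [467.1, -30.9, 7.9]
tool_rot: [-1.57, 0.001, -2.467]
force: [0.3, 1.1, 0.3]
width: 85.1
[467.12469241 -30.93343667   8.04404752] [-1.56991782e+00  1.25926318e-03 -2.46734772e+00] 10.2 [ 0.00915102  0.06645056 -1.18273564]
```

View pics/w8.png

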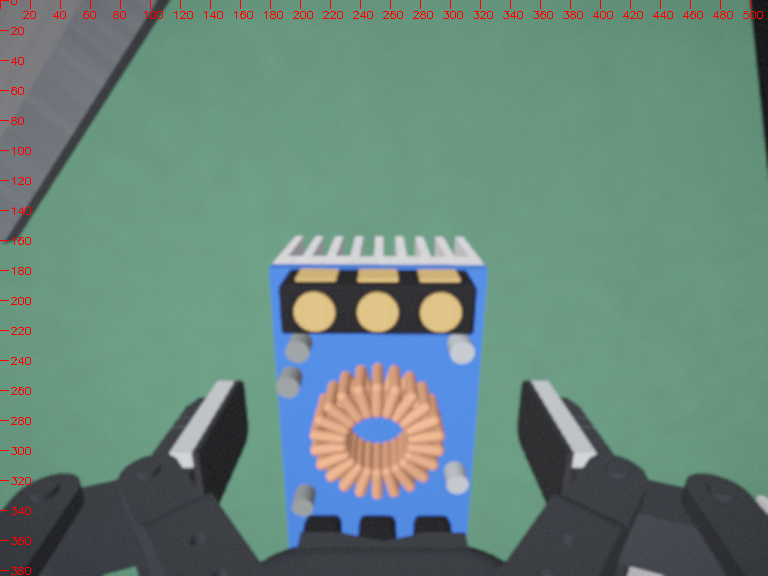

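Module sits between the open pads, board edge at row ~177, columns 180–324, centred. Close.

```bash
python3 -m inch '[0,0,0,0,0,0,0, 0,0,0,0,0,0,0, 0,0,0,0,0,0,0, 0,0,0,0,0,0,0, 0,0,0,0,0,0,0, 0,0,0,0,0,0,0, 0,0,0,0,0,0,0]'; python3 - <<'E'
from cell import ctrl, imaging
from h import *
D={}
for n in("wrist",):
  d=imaging.get_image(n);D[n]=d
pickle.dump(D,open("w9.pkl","wb"))
gridcrop(D["wrist"],(130,140,370,384),2.4,"pics/w9.png",20)
s=ctrl.read_state();print(s["eef_pos"],s["tool_rot"],s["clock"],s["force"],s["width"])
E
```

```text
clock: 10.9
eef_pos: [466.5, -30.8, 8.0]
tool_rot: [-1.571, 0.001, -2.468]
force: [-0.3, 0.7, 5.6]
width: 53.2
[466.46319788 -30.79955808   7.94832642] [-1.57113167e+00  7.58557051e-04 -2.46793672e+00] 10.95 [0.23501424 0.60763746 5.95132702] 53.24659212182202
```

View pics/w9.png

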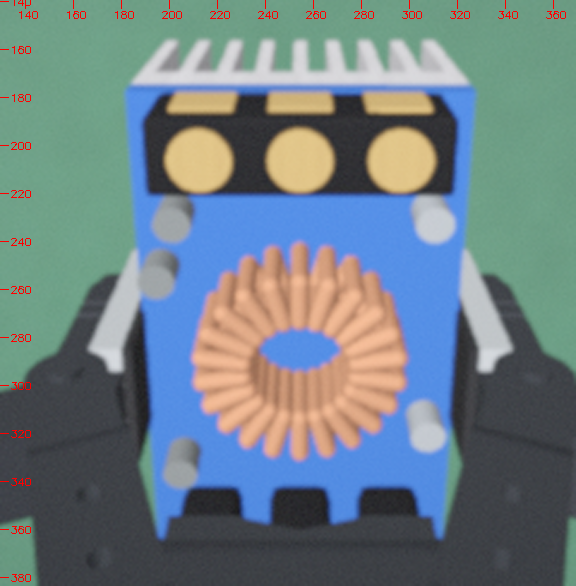

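```bash
cat > goal.py <<'E'
from h import *
yaw=np.radians(-2.4)
def goal(O=(517.3,122.6),tx=0,ty=0,tz=8.0):
    sy=np.array([-np.sin(yaw),np.cos(yaw),0]);O=np.array([*O,0.])
    L=O+261*sy+[0,0,216]; c,s=np.cos(np.radians(20)),np.sin(np.radians(20))
    v=-sy*c+np.array([0,0,-s]);F=L+100*v
    mx=-v;my=np.array([-np.cos(yaw),-np.sin(yaw),0]);mz=np.cross(mx,my)
    T=F+(tx-50)*mx+ty*my+(tz-30)*mz
    return T,np.c_[-mx,-mz,-my],L,F,mx,my,mz
def rel(p,R,T,Rt):
    return (R.T@(T-p)/10).round(2),np.degrees(Ro.from_matrix(R.T@Rt).as_rotvec()).round(1)
E
python3 - <<'E'
from goal import *
T,Rt,L,F,mx,my,mz=goal();print(T,L,F,mx,my,mz,Ro.from_matrix(Rt).as_euler("xyz"))
p=np.array([466.5,-30.9,8.]);R=Ro.from_euler("xyz",[-np.pi/2,0,-2.4673]).as_matrix()
R2=Ro.from_euler("xyz",[-np.pi/2,0,np.radians(-92.4)]).as_matrix()
print(rel(p,R,np.array([T[0],T[1],220]),R2))
w=pickle.load(open("w9.pkl","rb"))["wrist"]
P=onz(w,[(182.5,177),(327,177)],38);print(((P-p)@R).round(1))
D=pickle.load(open("w7.pkl","rb"))
for n,b in(("side",(80,260,190,350)),("scene",(370,220,450,320))):
    d=D[n];print(n,proj(d,[L,L-50*(-mx)]).round(1));im=d["img"]
    q=proj(d,[L+22*(np.cos(a)*my+np.sin(a)*mz) for a in np.linspace(0,6.28,24)])
    dd=dict(d);im=im.copy()
    for u in q: im[int(round(u[1])),int(round(u[0]))]=(255,0,255)
    dd["img"]=im;gridcrop(dd,b,5.5,f"pics/L{n}.png")
E
```

```text
[522.64210018 250.05864899 144.02374084] [528.22954562 383.37105866 216.        ] [524.29452134 289.48422359 181.79798567] [0.03935024 0.93886835 0.34202014] [-0.99912283  0.04187565  0.        ] [-0.01432232 -0.34172013  0.93969262] [-1.57079633  0.34906585 -1.61268423]
(array([-21.93, -21.2 , -18.44]), array([  0., -49.,   0.]))
[[-49.9 -30.  -25.5]
 [-49.9 -30.   27.9]]
side [[157.7 285.1]
 [137.  298.9]]
scene [[382.6 244.1]
 [400.8 250.1]]
```

View pics/Lside.png

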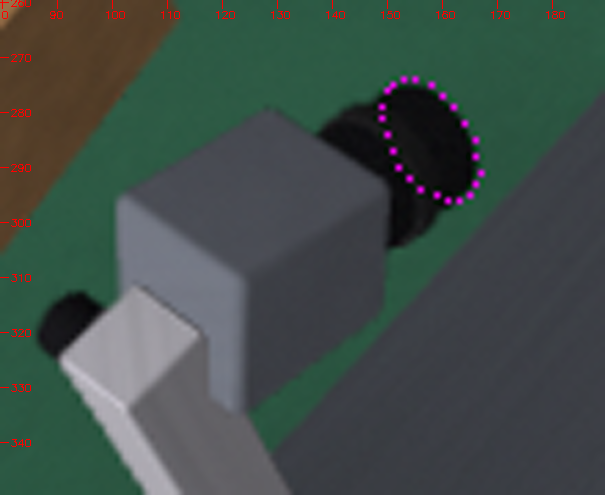

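View pics/Lscene.png

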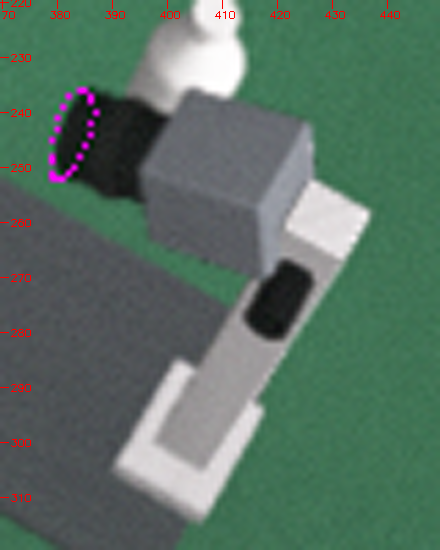

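```bash
python3 -m inch '[0,0,-3,0,0,0,0, 0,0,-7,0,0,0,0, 0,0,-11.5,0,0,0,0, 0,0,-16,0,0,0,0, 0,0,-20,0,0,0,0, 0,-2.2,-21.2,-1.9,0,-5,0, 0,-5.7,-21.2,-4.8,0,-12.5,0, 0,-9.2,-21.2,-7.7,0,-20,0, 0,-12.7,-21.2,-10.7,0,-28,0, 0,-16.2,-21.2,-13.6,0,-36,0, 0,-19.5,-21.2,-16.4,0,-43,0, 0,-21.93,-21.2,-18.44,0,-49,0]'; python3 -m inch '[0,0,0,0,0,0,0, 0,0,0,0,0,0,0, 0,0,0,0,0,0,0]'; python3 - <<'E'
from goal import *
from cell import ctrl,imaging
s=ctrl.read_state();print(s["eef_pos"],s["tool_rot"],s["clock"],s["force"],s["width"],s["qpos"].round(2))
p=s["eef_pos"];R=Ro.from_euler("xyz",s["tool_rot"]).as_matrix()
T,Rt=goal()[:2];print(rel(p,R,T,Rt))
D={n:imaging.get_image(n) for n in("wrist","side")};pickle.dump(D,open("w10.pkl","wb"))
gridcrop(D["side"],(50,60,400,380),1.8,"pics/s10.png",20)
E
```

```text
clock: 12.15
eef_pos: [521.8, 253.3, 218.5]
tool_rot: [-1.572, 0.001, -1.605]
force: [0.3, 0.2, -3.5]
width: 52.7
clock: 12.45
eef_pos: [522.3, 248.0, 218.8]
tool_rot: [-1.572, -0.002, -1.615]
force: [-0.7, -0.7, -4.0]
width: 53.0
[522.25259499 248.0193945  218.81485974] [-1.57210925 -0.00190925 -1.6150258 ] 12.45 [-0.70079915 -0.67732836 -4.03472893] 53.02133592089189 [-0.73  0.57  0.38  1.74 -0.26  0.88 -0.29]
(array([-0.22,  7.48,  0.04]), array([ 0.1, -0.1, 20.1]))
```

View pics/s10.png

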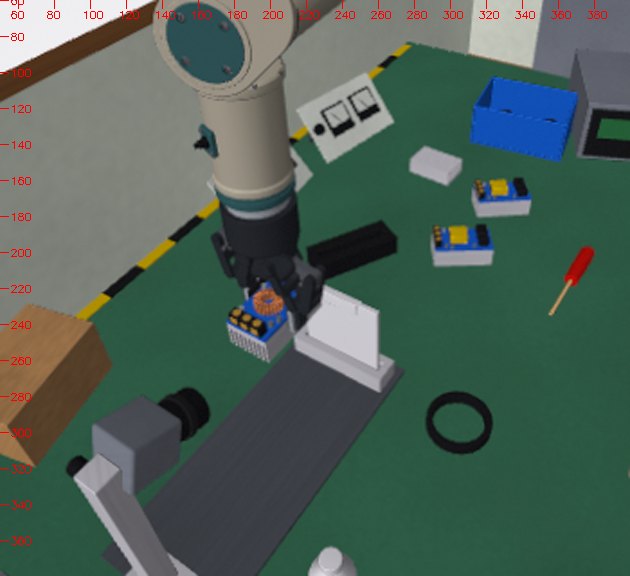

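```bash
python3 -m inch '[0,0,1.5,0,0,0,4, 0,0,3,0,0,0,9, 0,-0.1,4.5,0,0,0,14, 0,-0.2,6,0,0,0,18, 0,-0.2,7,0,0,0,20, 0,-0.2,7.5,0,0,0,20, 0,-0.2,7.5,0,0,0,20, 0,-0.2,7.5,0,0,0,20, 0,-0.2,7.5,0,0,0,20, 0,-0.2,7.5,0,0,0,20]'; python3 - <<'E'
from goal import *
from cell import ctrl,imaging
s=ctrl.read_state();print(s["eef_pos"],s["tool_rot"],s["clock"],s["force"],s["width"],s["qpos"].round(2))
p=s["eef_pos"];R=Ro.from_euler("xyz",s["tool_rot"]).as_matrix()
T,Rt=goal()[:2];print(rel(p,R,T,Rt))
D={n:imaging.get_image(n) for n in("wrist","side","scene")};pickle.dump(D,open("w11.pkl","wb"))
gridcrop(D["side"],(80,180,280,330),3.8,"pics/s11.png",20)
gridcrop(D["scene"],(230,150,450,320),3.3,"pics/c11.png",20)
gridcrop(D["wrist"],(0,0,512,384),1.5,"pics/w11.png",20)
s=ctrl.read_state();print(s["eef_pos"],s["tool_rot"])
E
```

```text
clock: 13.55
eef_pos: [523.0, 252.8, 145.0]
tool_rot: [-1.569, 0.349, -1.611]
force: [-0.4, -0.7, -4.0]
width: 53.3
[523.04988068 252.81519543 144.97536062] [-1.56938456  0.34921188 -1.61062795] 13.55 [-0.36523887 -0.74926671 -3.96439753] 53.25745070221008 [-0.31  0.62  0.01  1.94 -0.66  0.56  0.22]
(array([ 0.29, -0.01, -0.03]), array([-0. ,  0.1, -0. ]))
[522.92232588 252.32229166 144.63916048] [-1.57008304  0.34909275 -1.61165381]
```

View pics/s11.png

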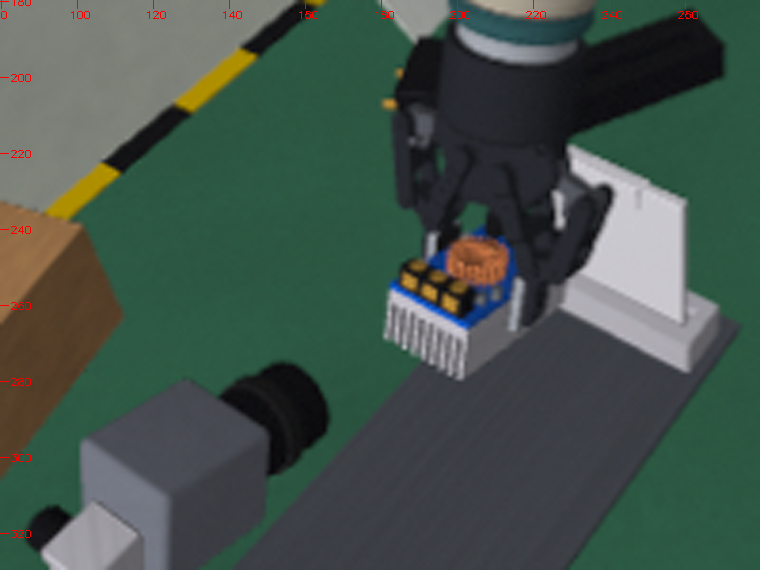

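View pics/c11.png

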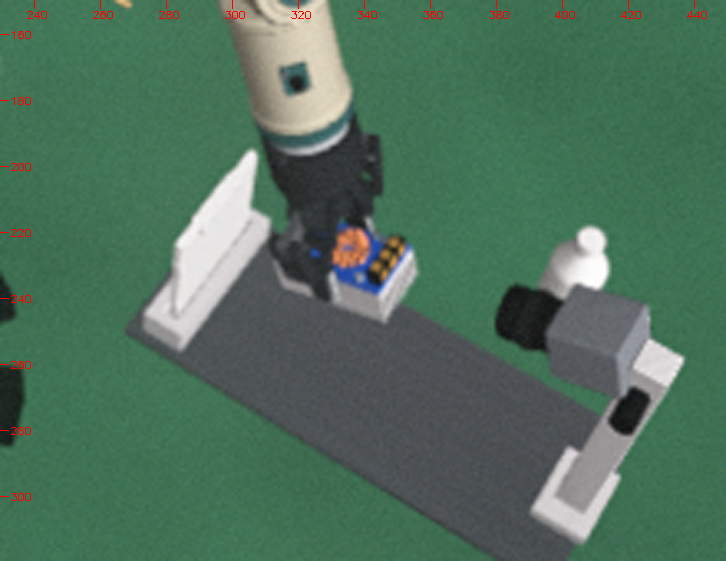

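View pics/w11.png

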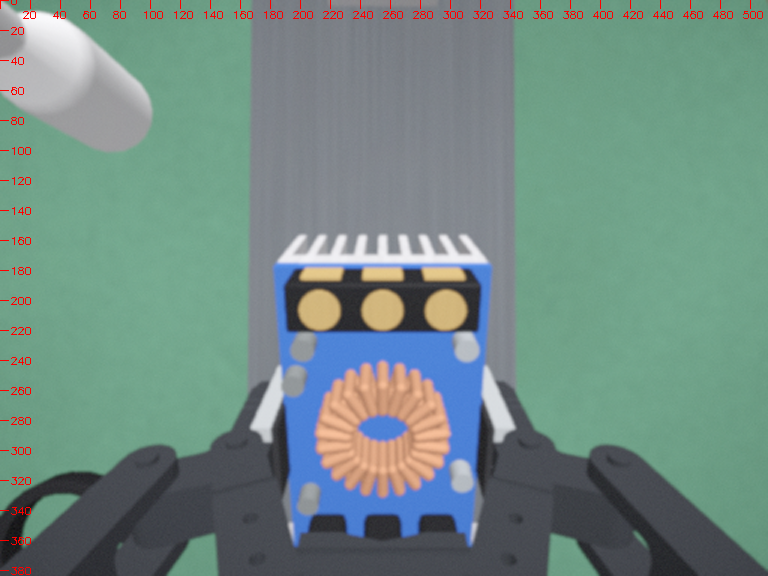

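```bash
python3 -m inch '[0,0,0,0,0,0,0, 0,0,0,0,0,0,0, 0,0,0,0,0,0,0]'; python3 - <<'E'
from goal import *
from cell import ctrl,imaging
s=ctrl.read_state();p=s["eef_pos"];R=Ro.from_euler("xyz",s["tool_rot"]).as_matrix()
T,Rt=goal()[:2];print(p,s["tool_rot"],rel(p,R,T,Rt))
D={n:imaging.get_image(n) for n in("wrist","side","scene")};pickle.dump(D,open("w12.pkl","wb"))
gridcrop(D["side"],(175,235,235,285),11,"pics/s12.png",5)
gridcrop(D["scene"],(325,215,365,255),13,"pics/c12.png",5)
gridcrop(D["wrist"],(165,145,345,225),4.2,"pics/w12.png",10)
E
```

```text
clock: 14.0
eef_pos: [522.9, 251.8, 144.3]
tool_rot: [-1.571, 0.349, -1.613]
force: [-0.4, 0.6, -4.2]
width: 53.2
[522.92074264 251.84044145 144.32403394] [-1.57080383  0.34907485 -1.61278409] (array([ 0.18, -0.03, -0.02]), array([-0., -0., -0.]))
```

View pics/s12.png

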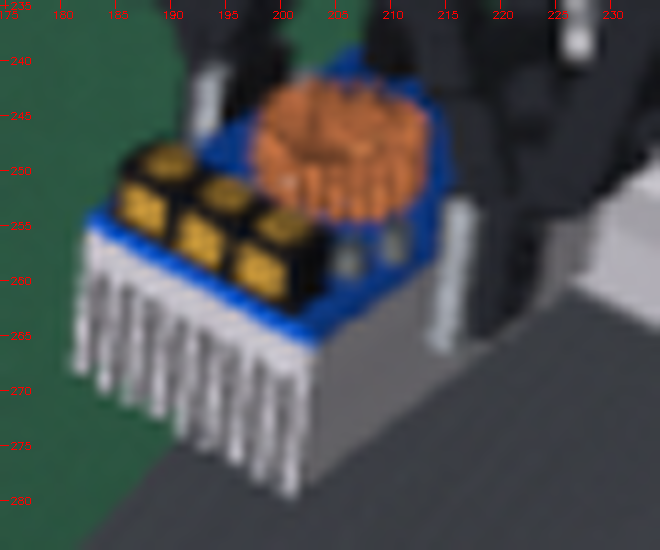

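View pics/c12.png

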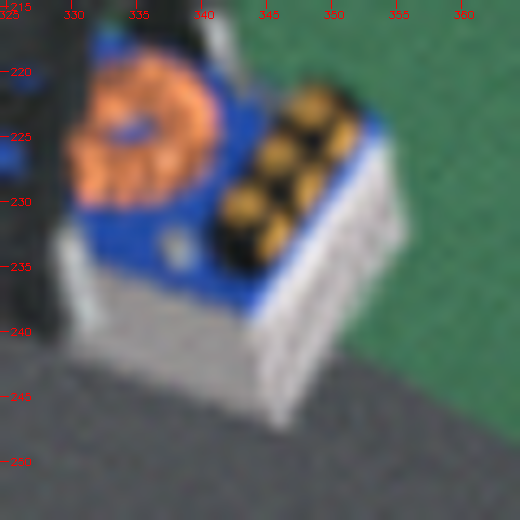

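View pics/w12.png

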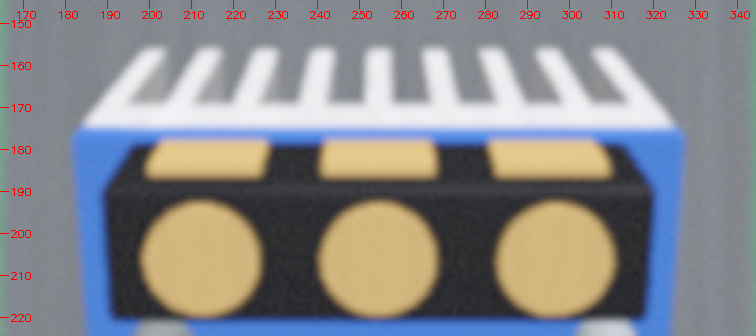

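```bash
python3 - <<'E'
from goal import *
D=pickle.load(open("w12.pkl","rb"));s,c,w=D["side"],D["scene"],D["wrist"]
T,Rt,L,F,mx,my,mz=goal()
M=np.c_[mx,my,mz]
P=[tri([(s,(203,265.7)),(c,(354,225)),(w,(182.5,175.5))]),tri([(s,(182.7,254)),(c,(343.7,238.7)),(w,(326.8,175.5))])]
for x in P: print(x[0].round(1),x[1],"rel face",((x[0]-F)@M).round(1))
P2=[tri([(s,(203,265.7)),(c,(354,225))]),tri([(s,(182.7,254)),(c,(343.7,238.7))]),tri([(s,(201.5,279.5))
,(c,(355.5,232.5))]),tri([(s,(181.2,268.5)),(c,(346,247))])]
for x in P2: print(x[0].round(1),x[1],"rel face",((x[0]-F)@M).round(1))
v=P2[0][0]-P2[1][0];print(np.linalg.norm(v),np.degrees(np.arctan2(v[1],v[0])))
# lens circle centre from side/scene by eye: see w7 crop
E
```

```text
[497.3 290.4 186.7] [1.0, 1.9, 1.1] rel face [ 1.5 27.   4.7]
[551.3 287.4 188.7] [0.8, 1.1, 0.8] rel face [  1.5 -27.1   6.8]
[497.  291.1 187.4] [1.4, 1.4] rel face [ 2.4 27.3  5.1]
[550.8 287.7 188.6] [0.8, 0.8] rel face [  1.7 -26.6   6.7]
[496.3 302.  155.2] [0.2, 0.2] rel face [  1.5  28.5 -28.8]
[550.5 300.4 154.8] [0.2, 0.2] rel face [  2.1 -25.7 -29.5]
53.941013115326314 176.32122719294833
```

```bash
python3 -m inch '[0,0.18,0,0,0,0,0, 0,0.18,0,0,0,0,0, 0,0.18,0,0,0,0,0, 0,0.18,0,0,0,0,0, 0,0.18,0,0,0,0,0, 0,0.18,0,0,0,0,0, 0,0.18,0,0,0,0,0, 0,0.18,0,0,0,0,0, 0,0.18,0,0,0,0,0, 0,0.18,0,0,0,0,0]'; python3 - <<'E'
from goal import *
from cell import ctrl,imaging
T,Rt=goal()[:2]
D={}
for n in("wrist","side","scene"):
    D[n]=imaging.get_image(n)
    s=ctrl.read_state();p=s["eef_pos"];R=Ro.from_euler("xyz",s["tool_rot"]).as_matrix()
    print(p,rel(p,R,T,Rt),abs(s["qd"]).max(),s["width"],s["clock"])
pickle.dump(D,open("w13.pkl","wb"))
gridcrop(D["side"],(80,180,280,330),3.8,"pics/s13.png",20)
E
```

```text
clock: 15.15
eef_pos: [522.8, 250.2, 143.7]
tool_rot: [-1.571, 0.349, -1.613]
force: [0.1, 0.9, -4.1]
width: 53.6
[522.82508903 250.18730517 143.68536844] (array([ 0.  , -0.04, -0.02]), array([ 0., -0., -0.])) 0.003282825670924582 53.10128359413898 15.2
[522.85488546 250.17214068 143.71821908] (array([ 0.  , -0.03, -0.02]), array([-0., -0., -0.])) 0.0011953733456790275 52.91789468703428 15.25
[522.8600736  250.19859221 143.71275742] (array([ 0.  , -0.03, -0.02]), array([-0., -0., -0.])) 0.0014523261787135135 53.19462695736278 15.3
```

View pics/s13.png

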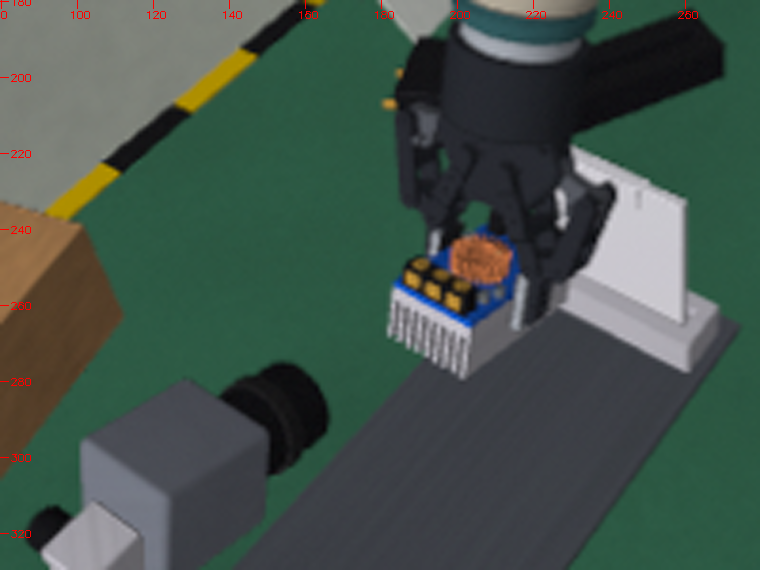

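```bash
python3 -c "
from cell import finish_job
print(finish_job())"
```

```text
the job is handed in; nothing more can be done
None
```

I put the panel fully home in the station slot and let go of it. I then picked up the coil module and handed the job in at about 15.3 s of the 64 s. At that point it was still held in front of the lens: right way up, nose tilted up 20°, terminal end facing the lens.

**Panel:** it met the slot floor at the expected height and took about 22 N before release. The side picture showed it still seated at the end.

**Module pose:** at the last arm reading, position was within about 0.4 mm and angle within 0.1° of the target. Joint speeds were close to zero.

**Picture check:** just before a final 1.8 mm move back from the lens, triangulating the terminal end put it about 1.7 mm too close. That agreed with the arm reading, and the move corrected it. I did not triangulate again after the move. I took the final pictures but viewed only the side one.

**Disagreements:**
- The cameras and the arm differed by 1 to 1.5 mm on the station's position across the slot, so I aimed at the middle value. The lens position could be off by about 1 mm.
- The triangulated top edge of the module came out about 2 mm lower than expected, and the bottom edge about 1 mm higher. That is roughly the precision of those two views.

**Other parts:** the views I took showed nothing knocked, and wrist force stayed far below its limit in every reading. I did not measure the other two modules or the heatsink for movement.

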